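# Change over the battery cell on the test bed by rolling

## Task

The cell lying between the two contacts of the test bed has been measured: roll it off the line and across the bed until it lies against the stop rail on the side away from the waiting cell. Then roll the waiting cell onto the white test line, so that it lies along the line, its middle between the contacts. Only push and roll the cells with the fingertips, never taking them between the fingers or lifting them, and leave everything else on the bench where it is.

Things in the scene. Friction and masses are not known exactly. Their poses are not given: they have to be found in the camera images.
- test_bed: fixed battery-cell test bed: aluminium plate 130 x 236 mm with a flat, level black rubber face 13 mm above the bench, low end rails, a white line across it and a black contact block at each end of the line. Origin under the middle of the line, at bench height; x along the line, y across it (the way cells roll) towards the stop rail, z up
- test_line (a point): middle of the white test line (116 mm long, 3 mm wide, along x), on the rubber face; axes as the bed's. At its ends stand two black contact blocks (x = 67 to 103 mm either side, 36 mm wide in y, 37 mm taller than the rubber) with brass contacts reaching in to 54 mm either side of the middle at the height of a lying cell's axis
- stop_rail (a point): middle of the stop rail's inner face at the level of the rubber: aluminium bar along the bed's x, 105 mm from the test line, 10 mm wide, 10 mm higher than the rubber; axes as the bed's. A cell touching it has its axis about 90 mm from the line. A like rail stands 110 mm from the line on the other side
- tested_cell: the measured battery cell: plain blue cylinder 32 mm across, 70 mm long, about 0.14 kg, lying on the test line between the contacts. Origin at its centre; x is the cylinder's axis, z is up at the start and turns as it rolls. It rolls without slipping on the rubber, with some drag, so it soon stops when let go. A finger dragging its top moves twice as far as the cell
- next_cell: the waiting battery cell: same size and frame as the other, lying on the bed on the other side of the line from the stop rail, 70 to 90 mm from the line, nearly parallel to it. A finger pushing either cell at mid-height can drag it along without turning it; a push on the top rolls it
- spare_cell: a third cell of the same kind (32 mm across, 70 mm tall) STANDING on its end beside the bed; not part of the job. Origin at the centre of its underside
- flux_jar: round flux jar, 50 mm across, 26 mm tall, beside the bed; not part of the job
- tape_roll: flat-lying roll of amber tape, 64 mm across, 20 mm tall, beside the bed; not part of the job
- tweezers: steel tweezers, 135 mm long, lying beside the bed; not part of the job
- pump_bottle: square light-blue solvent pump bottle, 66 mm wide, 120 mm tall; not part of the job
- mouse: black computer mouse, 105 mm long; not part of the job
- circuit_board: green circuit board, 95 x 62 mm, lying flat; not part of the job
- screwdriver: screwdriver with black handle, 190 mm long, lying; not part of the job

How it is judged (in metres and radians):
On the way, in this order (a step that is already met when the one before it is completed fails the run):
1. the measured cell has rolled (turned about its axis) off the line towards the stop rail (angle between tested_cell's own z axis and vertical above 1.2 rad and y of tested_cell in the frame of test_bed above 0.012 m).
2. the measured cell rests against the stop rail (y of tested_cell in the frame of test_bed between 0.079 and 0.095 m and z of tested_cell in the frame of test_bed below 0.033 m and x of tested_cell in the frame of test_bed between -0.03 and 0.03 m and linear speed of tested_cell below 0.02 m/s), for 0.2 s.
3. the waiting cell has rolled (turned about its axis) towards the line (angle between next_cell's own z axis and vertical above 1.2 rad and y of next_cell in the frame of test_bed above -0.075 m).
At the end, for the whole second after the job is handed in: The waiting cell lies on the rubber face along the test line: axis within 6 mm of the line and within 8 degrees of parallel, middle within 16 mm of midway between the contacts. The measured cell lies on the rubber against the stop rail (gap at most about 10 mm). Both are at rest (all of step 2 and y of next_cell in the frame of test_bed between -0.006 and 0.006 m and x of next_cell in the frame of test_bed between -0.016 and 0.016 m and z of next_cell in the frame of test_bed below 0.033 m and angle between the x axis of next_cell and the x axis of test_bed, either way round below 0.14 rad and linear speed of next_cell below 0.02 m/s); the robot touches nothing.
It fails at once if a cell is lifted (10 mm or more) (z of any of tested_cell, next_cell in the frame of test_bed above 0.039 m).
It fails at once if a cell is taken between the fingers ((contact force between the fingers and tested_cell above 1 N and distance between the grasp point and tested_cell below 0.04 m and y of the grasp point in the frame of tested_cell between -0.016 and 0.016 m and z of the grasp point in the frame of tested_cell between -0.016 and 0.016 m) or (contact force between the fingers and next_cell above 1 N and distance between the grasp point and next_cell below 0.04 m and y of the grasp point in the frame of next_cell between -0.016 and 0.016 m and z of the grasp point in the frame of next_cell between -0.016 and 0.016 m)).
It fails at once if something else on the bench is moved by more than 25 mm (distance of any of spare_cell, flux_jar, tape_roll, tweezers, pump_bottle, mouse, circuit_board, screwdriver from where it was at the start of the episode above 0.025 m).
It fails at once if the standing cell or the pump bottle is tipped (angle between any of spare_cell, pump_bottle's own z axis and vertical above 0.5 rad).
It also fails if it takes over 72 s, if anything falls off the work surface, if the arm or the gripper's body presses on something with over 40 N, if the wrist force passes 120 N, or if a joint passes its speed limit or range.

## Robot

A 6-joint arm with a two-finger parallel gripper is mounted at the origin on the work surface. World frame = base frame: x ahead of the robot, y to its left, z up, the work surface at z = 0. Lengths are in mm, angles in rad, forces in N, time in s.
With the tool pointing down it reaches from about 275 to 1000 mm from the base axis. Payload 8.4 kg.
Tool frame: the origin (TCP) lies at the very end of the fingers, on their centre line; the grasp point (between the pads) lies 19 mm behind it; z points along the fingers, y is the direction in which the jaws open and shut (so a half turn about z gives the same grasp; the last joint's range is limited). The gripper opens to 85 mm and grips with 20 to 120 N. Pads are 22 mm wide; open, the fingers measure 114 mm over their backs; the gripper's body (76 mm by 85 mm) begins 54 mm behind the grasp point. The pads swing forward as they close: fully open they stand 13 mm farther back than shut.
Start: joints at [-1.141, 0.353, 1.633, -0, 1.155, -0.002], TCP at [261.565, -567.637, 231.281] pointing down, gripper open.
Joint ranges: [-2.63, 2.63], [-0.92, 2.1], [0.06, 2.66], [-1.3, 4.44], [0, 2.69], [-3.02, 3.02]. Speed limits (rad/s): [2.22, 2.22, 2.79, 3.14, 3.14, 3.14].

## Interface

Orientations are given as [roll, pitch, yaw] about the fixed x, y, z axes, in that order (R = Rz(yaw) Ry(pitch) Rx(roll)).
In Python, from rig import r gives the robot as it stands.
- The arm moves only by the tool move_arm, never from a script. Its argument "increments" is a list of rows, each an object of numbers: "tx", "ty", "tz": the shift along the tool's x, y, z in cm; "rx", "ry", "rz": the turn, a rotation vector about the tool's x, y, z in degrees; "gripper": the gripper's target within -1 to 1 (fully open at 1, half-way at 0, shut at -1). A call has 1 to 12 rows; each row shifts and turns the commanded pose from where the row before left it, along the tool's axes as they then stand; what a row does not reach is not made up. A row lasts 1/10 s, in which the tool goes at most 50 mm and 8.59 degrees, less where a joint would pass 70% of its speed; a pose out of reach is approached as far as the arm can. A call is refused whole if a number of a shift passes 5 or a number of a turn 8.59, either way. A call with a gripper value outside its range is refused whole. The fingers move at their own pace and stop on an object; "squeeze" is the grip in N (left out, the last holds). Time passes only in rows, so rows that do not move let the fingers close. It gives the time, the measured TCP pose, the force and the opening at its end, in the units of the state.
- r.sense(): the state, without advancing time (a new reading comes with each control period).
- r.grab_frame(name): name is "scene" or "top" or "wrist"; returns (picture, depth): 400x640x3 uint8, red, green, blue; 400x640 float32, mm along the optical axis (not along the pixel's ray), 0 where there is no reading.
- r.camera_model(name): a dict with "fx", "fy", "cx", "cy" (pixels), "R" (3x3) and "t" (3): a world point X has camera coordinates R X + t; the wrist camera has in their place "hand_eye" (4x4, takes a point from camera to tool coordinates, whose origin is the TCP and whose axes are the flange's). Camera axes: x right, y down, z forward; pixel columns grow to the right and rows downward; lengths in mm; the calibration is good to about 2 mm. A picture is of the moment at which its call begins: read the wrist's pose just before it. camera_model takes no time and is no camera call.
- r.sign_off(): hands the job in, once; it reports no verdict.
Trained networks look in the newest picture that a camera, given by its name, has taken for a name from the list of things; names that differ only in an ending like _2 or _b are one class to them, and where a whole thing is asked for, a point or a joint stands for the part that bears it (a point fixed in the world has none). Each returns a list of dicts, best first, with "confidence" (0 to 1); they miss things now and then, are a little off and sometimes report something else, mostly with a low value. They report only what shows in the picture. A call takes as long as a camera call.
- r.cut_out(query, camera): "mask" (400x640 bool, what is visible of it) and "bbox" ([left, top, right, bottom] in pixels, round what is visible of it).
- r.place_of(query, camera): "location" ([row, column] in pixels: a listed point, or the origin of a listed thing).
The state is a dict: "clock": time; "qpos": joint angles; "qvel": joint speeds; "joint_efforts": joint torques, N m; "eef_pos": TCP position; "tcp_rot": TCP orientation; "contact_force": force on the tool from outside, world axes, zero at the start; "wrist_torque": the same for the moment, N m; "opening": opening from 0.0 (shut) to 1.0 (fully open).
Only numpy, scipy, OpenCV 4.12 (cv2) and the standard library are available. Lean on these libraries where they do the work, as an engineer would, in place of code of your own. Each camera call takes 0.05 s, during which the arm holds its last target. There are 200 camera calls.

## Working session

There is one attempt and no reset: what is moved stays moved. The work goes in short steps, Python scripts to look and compute and a tool call to move; the robot and the scene stay as the last step left them, time stands still between calls to the robot, and variables do not carry over. Pictures are saved under pics/ and viewed, about 8 in all and at most 12, crops included, and the job is handed in when it is done.

Besides the shell and the picture viewer there is one more tool, called after "Emit:" as name(argument=value, ...) on one line, values as JSON. move_arm: Moves the arm, as the interface text tells. Its arguments: {"type":"object","properties":{"increments":{"type":"array","items":{"type":"object","properties":{"tx":{"type":"number"},"ty":{"type":"number"},"tz":{"type":"number"},"rx":{"type":"number"},"ry":{"type":"number"},"rz":{"type":"number"},"gripper":{"type":"number"}}}},"squeeze":{"type":"number"}},"required":["increments"]}

```bash
mkdir -p pics; ls
cat > h.py <<'E'
import numpy as np, cv2
from rig import r
def pix2w(cam,u,v,z=None,d=None):
    m=r.camera_model(cam); R=np.array(m["R"]);t=np.array(m["t"])
    ray=np.array([(u-m["cx"])/m["fx"],(v-m["cy"])/m["fy"],1.])
    c=-R.T@t; w=R.T@ray
    s=d if d is not None else (z-c[2])/w[2]
    return c+s*w
def cloud(cam,depth,mask):
    v,u=np.nonzero(mask&(depth>0)); d=depth[v,u]
    m=r.camera_model(cam); R=np.array(m["R"]);t=np.array(m["t"])
    P=np.stack([(u-m["cx"])/m["fx"]*d,(v-m["cy"])/m["fy"]*d,d],1)
    return (P-t)@R
E
python3 - <<'E'
from h import *
s=r.sense(); print({k:np.round(v,3) for k,v in s.items()})
for c in("top","scene"):
    p,d=r.grab_frame(c); cv2.imwrite(f"pics/{c}0.png",p[:,:,::-1])
    m=r.camera_model(c); print(c,-np.array(m["R"]).T@np.array(m["t"]),m["fx"])
    np.save(f"{c}0.npy",d)
    for q in("test_bed","tested_cell","next_cell","spare_cell","test_line","stop_rail"):
        o=r.place_of(q,c)
        for e in o[:2]:
            v,u=np.round(e["location"]).astype(int); dd=d[min(v,399),min(u,639)]
            print(q,round(e["confidence"],2),u,v,np.round(pix2w(c,u,v,d=dd),1) if dd>0 else None)
E
```

```text
pics
{'clock': np.float64(0.0), 'qpos': array([-1.141,  0.354,  1.634,  0.   ,  1.155, -0.002]), 'qvel': array([ 0.   ,  0.002,  0.001, -0.001,  0.001,  0.   ]), 'joint_efforts': array([ 2.0000e-03, -6.0525e+01, -3.4207e+01, -0.0000e+00,  1.0000e-02,
        0.0000e+00]), 'eef_pos': array([ 261.37 , -567.217,  230.577]), 'tcp_rot': array([-3.14 , -0.   ,  0.432]), 'contact_force': array([-0.106,  0.738,  0.546]), 'wrist_torque': array([ 0.029, -0.034, -0.005]), 'opening': np.float64(0.997)}
top [ 417.77104419   13.49474843 1510.93332635] 458.273953530557
test_bed 0.95 294 200 [524.8  59.5  42.7]
tested_cell 0.77 297 203 [515.1  50.   41.4]
tested_cell 0.27 260 171 [625.8 171.9   3.4]
next_cell 0.75 325 204 [510.4 -39.9  40. ]
spare_cell 0.62 268 241 [395.7 141.4  73.1]
test_line 0.75 296 207 [502.   53.3  45.2]
stop_rail 0.64 262 198 [534.4 164.   23.7]
stop_rail 0.4 294 208 [499.4  60.   37.3]
scene [1195.977746    152.86743247 1138.90752796] 495.6976005891617
test_bed 0.88 345 220 [542.3  60.9  39.1]
test_bed 0.52 378 264 [629.5 162.6  -2.9]
tested_cell 0.91 346 214 [525.7  60.5  42.1]
next_cell 0.58 312 204 [516.6 -31.6  48.9]
spare_cell 0.68 384 190 [425.2 147.2  32.3]
test_line 0.83 346 218 [537.9  62.7  42.5]
stop_rail 0.83 384 226 [530.1 162.3  21. ]
```

Run:
```python
import cv2,numpy as np
a=cv2.imread("pics/top0.png")[130:280,210:400]; b=cv2.imread("pics/scene0.png")[130:330,230:480]
a=cv2.resize(a,(760,600)); b=cv2.resize(b,(750,600))
cv2.imwrite("pics/a.png",a); cv2.imwrite("pics/b.png",b)
```

```text
(no output)
```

View pics/a.png

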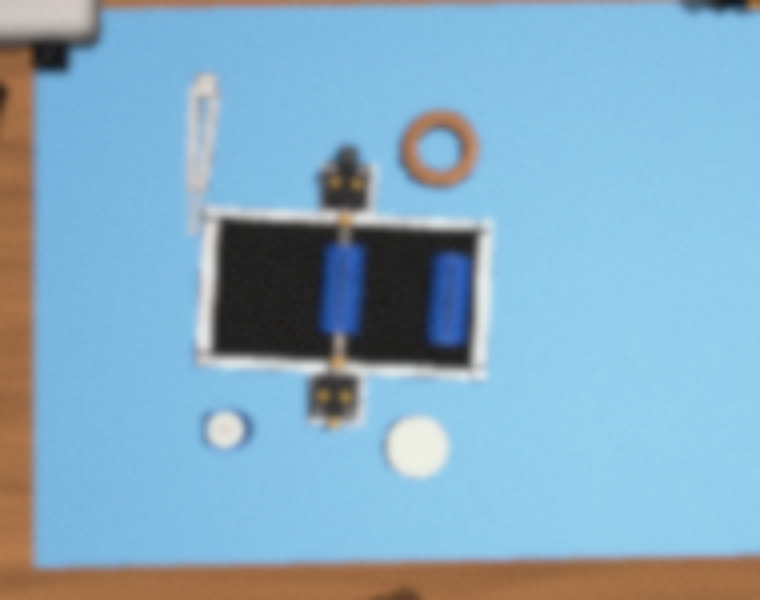

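View pics/b.png

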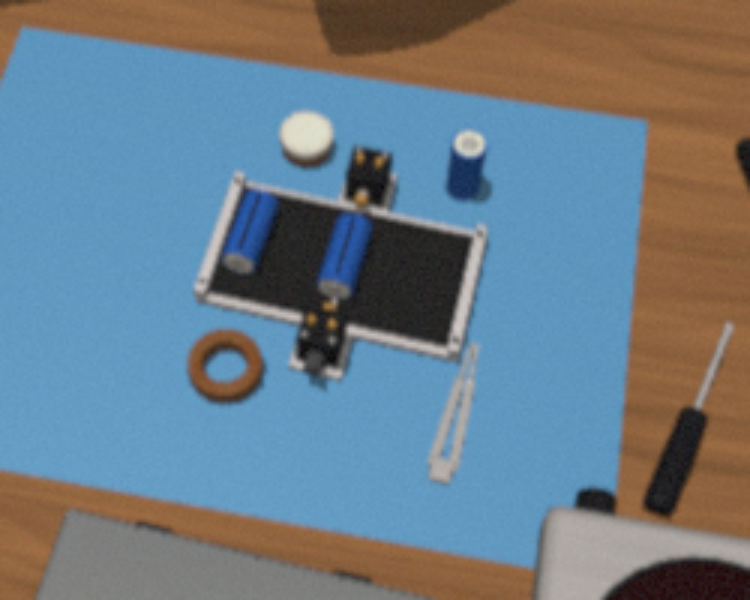

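The top view shows the measured cell at crop (342,288) and the waiting cell at (450,299). The stop rail is at the left (world +y), and the bed is yawed about −0.05 rad. I'll turn the tool to that yaw, shut the gripper and move over the bed.

Emit:
move_arm(increments=[{"rz": 7, "gripper": -1}, {"rz": 7, "gripper": -1}, {"rz": 7, "gripper": -1}, {"rz": 7, "gripper": -1}, {"tx": 1.57, "ty": -4.5}, {"tx": 1.57, "ty": -4.5}, {"tx": 1.57, "ty": -4.5}, {"tx": 1.57, "ty": -4.5}, {"tx": 1.57, "ty": -4.5}, {"tx": 1.57, "ty": -4.5}, {"tx": 1.57, "ty": -4.5}, {"tx": 1.57, "ty": -4.5}])

```text
invalid input
```

Emit:
move_arm(increments=[{"tx": 1.57, "ty": -4.5}, {"tx": 1.57, "ty": -4.5}, {"tx": 1.57, "ty": -4.5}, {"tx": 1.57, "ty": -4.5}, {"tx": 0}, {"tx": 0}])

```text
invalid input
```

```bash
cat >> h.py <<'E'
def Rrpy(a):
    from scipy.spatial.transform import Rotation
    return Rotation.from_euler("xyz",a).as_matrix()
def wcam():
    "camera-to-world of the wrist camera: R,t"
    s=r.sense(); H=np.array(r.camera_model("wrist")["hand_eye"]); Rt=Rrpy(s["tcp_rot"])
    return Rt@H[:3,:3], Rt@H[:3,3]+s["eef_pos"]
def wpix(C,u,v,z):
    m=r.camera_model("wrist"); w=C[0]@np.array([(u-m["cx"])/m["fx"],(v-m["cy"])/m["fy"],1.])
    return C[1]+(z-C[1][2])/w[2]*w
E
python3 - <<'E'
from h import *
print(np.array(r.camera_model("wrist")["hand_eye"]).round(3)); s=r.sense(); print(s["eef_pos"],s["tcp_rot"],s["opening"],s["clock"],s["contact_force"],s["qpos"])
C=wcam(); p,d=r.grab_frame("wrist"); cv2.imwrite("pics/w0.png",p[:,:,::-1]); np.save("w0.npy",d); print(C)
for q in("tested_cell","next_cell","test_line","stop_rail","test_bed"):
    for e in r.place_of(q,"wrist")[:2]:
        v,u=e["location"]; print(q,e["confidence"],u,v,wpix(C,u,v,29 if "cell" in q else 13).round(1))
E
```

```text
[[ 2.00000e-03 -9.58000e-01 -2.87000e-01  7.35900e+01]
 [ 1.00000e+00  2.00000e-03  1.00000e-03 -1.52500e+00]
 [-1.00000e-03 -2.87000e-01  9.58000e-01 -1.43733e+02]
 [ 0.00000e+00  0.00000e+00  0.00000e+00  1.00000e+00]]
[ 261.54783779 -567.63156769  231.29176672] [-3.14156603e+00  7.25916442e-06  4.31778349e-01] 0.9999394152836941 0.7 [-0.09826142 -0.40628178  0.78218848] [-1.14141792e+00  3.52981855e-01  1.63340126e+00 -8.00428620e-06
  1.15523614e+00 -2.39671442e-03]
(array([[ 4.20342797e-01, -8.69314690e-01, -2.60007506e-01],
       [-9.07364982e-01, -4.02446917e-01, -1.21347719e-01],
       [ 8.50135454e-04,  2.86929346e-01, -9.57951370e-01]]), array([ 327.74857197, -535.45352105,  375.02445607]))
```

View pics/w0.png

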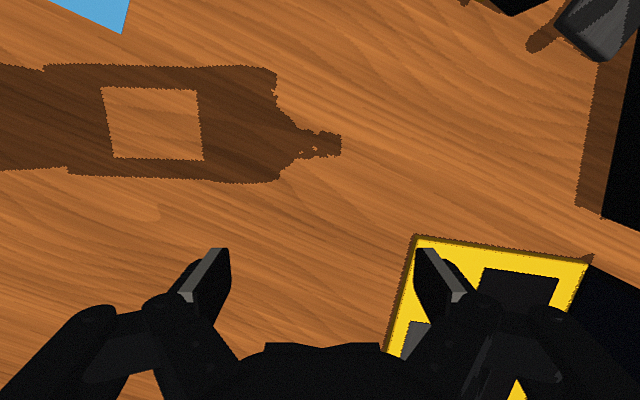

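The wrist picture shows the start pose, because the arm hasn't moved. The move call was rejected, so I'll retry with full rows.

Emit:
move_arm(increments=[{"tx": 0, "ty": 0, "tz": 0, "rx": 0, "ry": 0, "rz": 7, "gripper": -1}, {"tx": 0, "ty": 0, "tz": 0, "rx": 0, "ry": 0, "rz": 7, "gripper": -1}, {"tx": 0, "ty": 0, "tz": 0, "rx": 0, "ry": 0, "rz": 7, "gripper": -1}, {"tx": 0, "ty": 0, "tz": 0, "rx": 0, "ry": 0, "rz": 7, "gripper": -1}, {"tx": 1.57, "ty": -4.5, "tz": 0, "rx": 0, "ry": 0, "rz": 0, "gripper": -1}, {"tx": 1.57, "ty": -4.5, "tz": 0, "rx": 0, "ry": 0, "rz": 0, "gripper": -1}, {"tx": 1.57, "ty": -4.5, "tz": 0, "rx": 0, "ry": 0, "rz": 0, "gripper": -1}, {"tx": 1.57, "ty": -4.5, "tz": 0, "rx": 0, "ry": 0, "rz": 0, "gripper": -1}, {"tx": 1.57, "ty": -4.5, "tz": 0, "rx": 0, "ry": 0, "rz": 0, "gripper": -1}, {"tx": 1.57, "ty": -4.5, "tz": 0, "rx": 0, "ry": 0, "rz": 0, "gripper": -1}, {"tx": 1.57, "ty": -4.5, "tz": 0, "rx": 0, "ry": 0, "rz": 0, "gripper": -1}, {"tx": 1.57, "ty": -4.5, "tz": 0, "rx": 0, "ry": 0, "rz": 0, "gripper": -1}], squeeze=20)

```text
clock: 2.2
eef_pos: [407.9, -213.6, 231.6]
tcp_rot: [3.141, -0.001, -0.057]
contact_force: [1.1, 1.2, -0.0]
opening: -0.0
```

Emit:
move_arm(increments=[{"tx": 0.5, "ty": -4.4, "tz": 0, "gripper": -1}, {"tx": 0.5, "ty": -4.4, "tz": 0, "gripper": -1}, {"tx": 0.5, "ty": -4.4, "tz": 0, "gripper": -1}, {"tx": 0.5, "ty": -4.4, "tz": 0, "gripper": -1}, {"tx": 0.5, "ty": -4.4, "tz": 0, "gripper": -1}, {"tx": 0.5, "ty": -4.4, "tz": 0, "gripper": -1}, {"tx": 0, "gripper": -1}, {"tx": 0, "gripper": -1}])

```text
invalid input
```

```bash
cat > look.py <<'E'
from h import *
import sys
def look(name):
    s=r.sense(); print("t",s["clock"],s["eef_pos"].round(1),s["tcp_rot"].round(4),"F",s["contact_force"].round(1))
    C=wcam(); p,d=r.grab_frame("wrist"); cv2.imwrite(f"pics/{name}.png",p[:,:,::-1]); np.save(f"{name}.npy",d)
    np.save(f"{name}_C.npy",np.column_stack(C))
    for q in("tested_cell","next_cell","test_line","stop_rail","test_bed"):
        for e in r.place_of(q,"wrist")[:2]:
            v,u=e["location"]; print(q,round(e["confidence"],2),round(u),round(v),wpix(C,u,v,29 if "cell" in q else 13).round(1))
    for q in("tested_cell",):
        for e in r.cut_out(q,"wrist")[:3]:
            m=e["mask"]; v,u=np.nonzero(m); 
            rc=cv2.minAreaRect(np.stack([u,v],1).astype(np.float32)); print("mask",round(e["confidence"],2),m.sum(),rc)
if __name__=="__main__": look(sys.argv[1])
E
python3 look.py w1
```

```text
t 2.2 [ 407.9 -213.6  231.6] [ 3.1413e+00 -8.0000e-04 -5.7200e-02] F [ 1.1  1.2 -0. ]
tested_cell 0.63 56 80 [517.   60.1  29. ]
next_cell 0.67 141 81 [511.1 -28.4  29. ]
test_line 0.59 70 81 [517.2  57.1  13. ]
test_bed 0.55 79 80 [517.3  47.8  13. ]
mask 0.6 2924 ((55.69512176513672, 75.74391174316406), (82.62431335449219, 39.32162857055664), 77.90524291992188)
mask 0.21 21051 ((94.5, 91.5), (183.0, 189.0), 90.0)
```

View pics/w1.png

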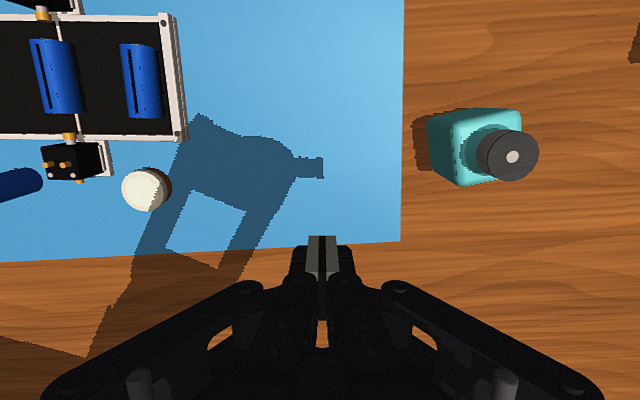

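The wrist picture shows the measured cell at pixel (55,76) and the waiting cell at (141,81). Every row needs all seven numbers, so I'll write them all.

Emit:
move_arm(increments=[{"tx": 0.5, "ty": -4.4, "tz": 0, "rx": 0, "ry": 0, "rz": 0, "gripper": -1}, {"tx": 0.5, "ty": -4.4, "tz": 0, "rx": 0, "ry": 0, "rz": 0, "gripper": -1}, {"tx": 0.5, "ty": -4.4, "tz": 0, "rx": 0, "ry": 0, "rz": 0, "gripper": -1}, {"tx": 0.5, "ty": -4.4, "tz": 0, "rx": 0, "ry": 0, "rz": 0, "gripper": -1}, {"tx": 0.5, "ty": -4.4, "tz": 0, "rx": 0, "ry": 0, "rz": 0, "gripper": -1}, {"tx": 0.5, "ty": -4.4, "tz": 0, "rx": 0, "ry": 0, "rz": 0, "gripper": -1}, {"tx": 0, "ty": 0, "tz": 0, "rx": 0, "ry": 0, "rz": 0, "gripper": -1}, {"tx": 0, "ty": 0, "tz": 0, "rx": 0, "ry": 0, "rz": 0, "gripper": -1}], squeeze=20)

```text
clock: 3.35
eef_pos: [452.6, 46.2, 231.1]
tcp_rot: [3.141, 0.0, -0.056]
contact_force: [0.3, -0.1, -0.5]
opening: 0.001
```

```bash
python3 look.py w1b
```

```text
t 3.35 [452.6  46.2 231.1] [ 3.1411e+00  4.0000e-04 -5.6100e-02] F [ 0.3 -0.1 -0.5]
tested_cell 0.69 307 108 [519.1  59.1  29. ]
next_cell 0.62 360 211 [399.    4.8  29. ]
test_line 0.71 34 253 [358.3 422.9  13. ]
stop_rail 0.66 216 108 [524.  161.6  13. ]
test_bed 0.79 313 109 [517.6  53.9  13. ]
mask 0.77 2098 ((309.0, 106.5), (71.0, 30.0), 90.0)
mask 0.63 24997 ((311.0, 103.5), (207.0, 226.0), 90.0)
```

View pics/w1b.png

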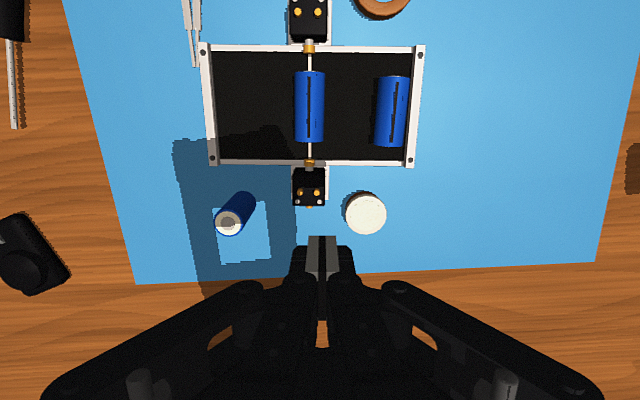

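The bed is clearly visible now: line at u≈309 from v=50 to 163, measured cell at (309,106), waiting cell at about (391,111), stop rail at u≈212.

Run:
```python
from h import *
C=np.load("w1b_C.npy"); C=(C[:,:3],C[:,3])
p=cv2.imread("pics/w1b.png"); d=np.load("w1b.npy")
f=lambda u,v,z: wpix(C,u,v,z).round(1)
print("line ends",f(308.5,57,13),f(309.5,158,13))
print("rail inner L",f(210,56,23),f(216,158,23),"R",f(415,58,23),f(409,160,23))
hsv=cv2.cvtColor(p,cv2.COLOR_BGR2HSV)
m=((hsv[...,0]>105)&(hsv[...,0]<130)&(hsv[...,1]>150)).astype(np.uint8)
m=cv2.morphologyEx(m,cv2.MORPH_CLOSE,np.ones((5,5)))
n,l,st,ce=cv2.connectedComponentsWithStats(m)
mm=r.camera_model("wrist")
for i in range(1,n):
    if st[i,4]>800:
        v,u=np.nonzero((l==i)&(d>0)); D=d[v,u]
        P=np.stack([(u-mm["cx"])/mm["fx"]*D,(v-mm["cy"])/mm["fy"]*D,D],1)@C[0].T+C[1]
        rc=cv2.minAreaRect(np.stack([u,v],1).astype(np.float32))
        Q=P[P[:,2]>38]; 
        w=Q[:,:2]-Q[:,:2].mean(0); e=np.linalg.svd(w,full_matrices=False)[2][0]
        print(i,st[i],rc,"ztop",np.percentile(P[:,2],[50,95]).round(1),"ctr(top strip)",Q.mean(0).round(1),"axis",np.degrees(np.arctan2(e[1],e[0])).round(2),len(Q), "ext",P.min(0).round(),P.max(0).round())
```

```text
line ends [571.4  55.   13. ] [462.4  61.1  13. ]
rail inner L [576.6 157.   23. ] [469.9 167.   23. ] R [563.1 -56.1  23. ] [455.7 -52.7  23. ]
17 [ 294   71   31   78 2146] ((309.0, 109.5), (77.0, 30.0), 90.0) ztop [43.7 46.5] ctr(top strip) [520.6  57.2  43.8] axis 175.64 1821 ext [474.  40.  13.] [556.  75.  48.]
18 [ 373   74   38   73 2183] ((391.45196533203125, 109.58622741699219), (31.974735260009766, 73.9650650024414), 4.68589973449707) ztop [43.7 46.6] ctr(top strip) [511.5 -28.2  43.8] axis 174.55 1799 ext [471. -54.  12.] [548. -11.  49.]
```

I'll turn the tool so the 22 mm pad width lies along the rolling direction, then come in above the rear half of the measured cell.

Emit:
move_arm(increments=[{"tx": 0, "ty": 0, "tz": 0, "rx": 0, "ry": 0, "rz": -8.2, "gripper": -1}, {"tx": 0, "ty": 0, "tz": 0, "rx": 0, "ry": 0, "rz": -8.2, "gripper": -1}, {"tx": 0, "ty": 0, "tz": 0, "rx": 0, "ry": 0, "rz": -8.2, "gripper": -1}, {"tx": 0, "ty": 0, "tz": 0, "rx": 0, "ry": 0, "rz": -8.2, "gripper": -1}, {"tx": 0, "ty": 0, "tz": 0, "rx": 0, "ry": 0, "rz": -8.2, "gripper": -1}, {"tx": 0, "ty": 0, "tz": 0, "rx": 0, "ry": 0, "rz": -8.2, "gripper": -1}, {"tx": 0, "ty": 0, "tz": 0, "rx": 0, "ry": 0, "rz": -8.2, "gripper": -1}, {"tx": 0, "ty": 0, "tz": 0, "rx": 0, "ry": 0, "rz": -8.2, "gripper": -1}, {"tx": 0, "ty": 0, "tz": 0, "rx": 0, "ry": 0, "rz": -8.2, "gripper": -1}, {"tx": 0, "ty": 0, "tz": 0, "rx": 0, "ry": 0, "rz": -8.2, "gripper": -1}, {"tx": 0, "ty": 0, "tz": 0, "rx": 0, "ry": 0, "rz": -8, "gripper": -1}], squeeze=20)

```text
clock: 4.8
eef_pos: [452.4, 46.0, 231.3]
tcp_rot: [3.142, 0.0, 1.519]
contact_force: [0.3, -0.3, 0.7]
opening: -0.001
```

Emit:
move_arm(increments=[{"tx": 0.2, "ty": 3.3, "tz": 0, "rx": 0, "ry": 0, "rz": 0, "gripper": -1}, {"tx": 0.3, "ty": 3.3, "tz": 0, "rx": 0, "ry": 0, "rz": 0, "gripper": -1}, {"tx": 0, "ty": 0, "tz": 4, "rx": 0, "ry": 0, "rz": 0, "gripper": -1}, {"tx": 0, "ty": 0, "tz": 4, "rx": 0, "ry": 0, "rz": 0, "gripper": -1}, {"tx": 0, "ty": 0, "tz": 4, "rx": 0, "ry": 0, "rz": 0, "gripper": -1}, {"tx": 0, "ty": 0, "tz": 4, "rx": 0, "ry": 0, "rz": 0, "gripper": -1}, {"tx": 0, "ty": 0, "tz": 1, "rx": 0, "ry": 0, "rz": 0, "gripper": -1}, {"tx": 0, "ty": 0, "tz": 0, "rx": 0, "ry": 0, "rz": 0, "gripper": -1}, {"tx": 0, "ty": 0, "tz": 0, "rx": 0, "ry": 0, "rz": 0, "gripper": -1}], squeeze=20)

```text
clock: 5.7
eef_pos: [519.7, 47.6, 62.7]
tcp_rot: [3.14, -0.0, 1.513]
contact_force: [-0.3, -0.7, 0.4]
opening: 0.001
```

```bash
python3 look.py w2
```

```text
t 5.7 [519.7  47.6  62.7] [ 3.1400e+00 -3.0000e-04  1.5135e+00] F [-0.3 -0.7  0.4]
tested_cell 0.9 320 214 [519.2  56.4  29. ]
next_cell 0.63 313 333 [509.6 -30.2  29. ]
test_line 0.74 134 70 [416.3 145.3  13. ]
stop_rail 0.92 322 25 [526.2 162.8  13. ]
stop_rail 0.68 134 69 [416.4 145.6  13. ]
mask 0.57 6563 ((321.073486328125, 213.42861938476562), (126.20415496826172, 54.617454528808594), 0.8303154110908508)
```

View pics/w2.png

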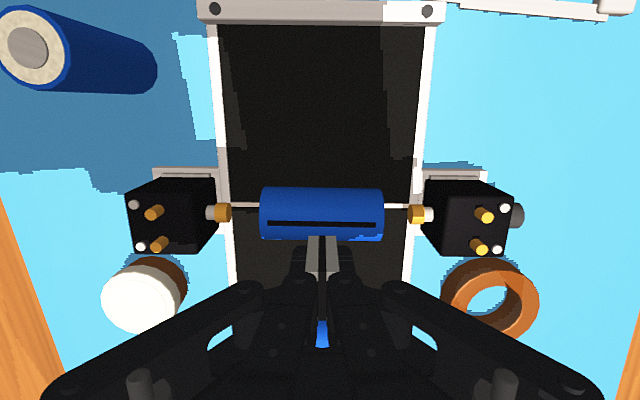

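The wrist view is centred. The measured cell sits at (321,213) between the contacts (216 to 424), with the fingertip just behind its top. I'll descend to touch it.

Emit:
move_arm(increments=[{"tx": 0, "ty": 0, "tz": 1, "rx": 0, "ry": 0, "rz": 0, "gripper": -1}, {"tx": 0, "ty": 0, "tz": 0.6, "rx": 0, "ry": 0, "rz": 0, "gripper": -1}, {"tx": 0, "ty": 0, "tz": 0.2, "rx": 0, "ry": 0, "rz": 0, "gripper": -1}, {"tx": 0, "ty": 0, "tz": 0, "rx": 0, "ry": 0, "rz": 0, "gripper": -1}], squeeze=20)

```text
clock: 6.45
eef_pos: [518.7, 47.7, 44.3]
tcp_rot: [-3.141, 0.0, 1.514]
contact_force: [-7.3, -1.5, 27.5]
opening: -0.002
```

Emit:
move_arm(increments=[{"tx": 0.6, "ty": 0, "tz": -0.03, "rx": 0, "ry": 0, "rz": 0, "gripper": -1}, {"tx": 1, "ty": 0, "tz": 0, "rx": 0, "ry": 0, "rz": 0, "gripper": -1}, {"tx": 1, "ty": 0, "tz": 0, "rx": 0, "ry": 0, "rz": 0, "gripper": -1}, {"tx": 0.6, "ty": 0, "tz": 0, "rx": 0, "ry": 0, "rz": 0, "gripper": -1}, {"tx": 0, "ty": 0, "tz": 0, "rx": 0, "ry": 0, "rz": 0, "gripper": -1}], squeeze=20)

```text
clock: 6.95
eef_pos: [521.1, 80.7, 44.5]
tcp_rot: [3.14, -0.001, 1.514]
contact_force: [-4.3, 1.2, 20.0]
opening: 0.0
```

```bash
cat > blue.py <<'E'
from h import *
def blue(show=None):
    s=r.sense(); C=wcam(); p,d=r.grab_frame("wrist"); m=r.camera_model("wrist")
    print("t",s["clock"].round(2),s["eef_pos"].round(1),"yaw",s["tcp_rot"][2].round(4),"F",s["contact_force"].round(1))
    if show: cv2.imwrite(f"pics/{show}.png",p[:,:,::-1])
    h=cv2.cvtColor(p,cv2.COLOR_RGB2HSV); k=((h[...,0]>105)&(h[...,0]<130)&(h[...,1]>150)&(d>0)).astype(np.uint8)
    v,u=np.nonzero(k); D=d[v,u]; P=np.stack([(u-m["cx"])/m["fx"]*D,(v-m["cy"])/m["fy"]*D,D],1)@C[0].T+C[1]
    b=-0.058; o=np.array([517,57.8]); q=P[:,:2]-o; B=np.stack([q[:,0]*np.cos(b)+q[:,1]*np.sin(b),-q[:,0]*np.sin(b)+q[:,1]*np.cos(b),P[:,2]],1)
    ok=(abs(B[:,0])<62)&(abs(B[:,1])<112)&(B[:,2]<50)&(B[:,2]>16)
    k2=np.zeros_like(k); k2[v[ok],u[ok]]=1; k2=cv2.morphologyEx(k2,cv2.MORPH_CLOSE,np.ones((9,3)))
    n,l,st,ce=cv2.connectedComponentsWithStats(k2); L=l[v,u]
    for i in range(1,n):
        if st[i,4]<500: continue
        Q=B[ok&(L==i)]; x0,x1=np.percentile(Q[:,0],[1,99])
        # circle fit: known r=16, axis height 29 ; y from surface points, by thirds along x
        Q=Q[Q[:,2]>24]
        from scipy.optimize import least_squares
        f=lambda a: np.hypot(Q[:,1]-a[0]-a[1]*Q[:,0],Q[:,2]-a[2])-16
        a=least_squares(f,[Q[:,1].mean(),0,29],loss="soft_l1").x
        print("cell: by",a[0].round(1),"slope deg",np.degrees(a[1]).round(1),"z",a[2].round(1),"bx",(round(x0),round(x1)),round((x0+x1)/2,1),"n",len(Q))
if __name__=="__main__":
    import sys; blue(sys.argv[1] if len(sys.argv)>1 else None)
E
python3 blue.py w3
```

```text
Traceback (most recent call last):
  File "blue.py", line 22, in <module>
    import sys; blue(sys.argv[1] if len(sys.argv)>1 else None)
                ~~~~^^^^^^^^^^^^^^^^^^^^^^^^^^^^^^^^^^^^^^^^^^
  File "blue.py", line 4, in blue
    print("t",s["clock"].round(2),s["eef_pos"].round(1),"yaw",s["tcp_rot"][2].round(4),"F",s["contact_force"].round(1))
              ^^^^^^^^^^^^^^^^
AttributeError: 'float' object has no attribute 'round'
```

```bash
sed -i 's/s\["clock"\].round(2)/round(float(s["clock"]),2)/' blue.py; python3 blue.py w3
```

```text
t 7.0 [521.1  80.5  44.5] yaw 1.5143 F [-4.6  1.8 19.9]
cell: by 16.0 slope deg -1.0 z 29.9 bx (-31, 38) 3.3 n 4489
```

View pics/w3.png

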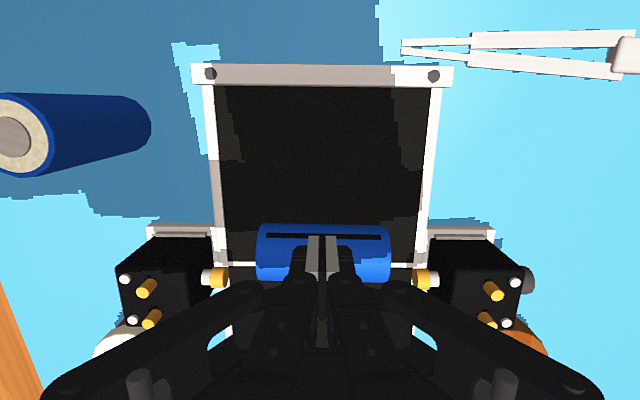

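The cell rolled 16 mm for a 33 mm finger stroke without slipping, and its dark mark has turned away. Next: finish this stroke, then lift, step back and stroke again.

Emit:
move_arm(increments=[{"tx": 0.6, "ty": 0, "tz": 0, "rx": 0, "ry": 0, "rz": 0, "gripper": -1}, {"tx": 0, "ty": 0, "tz": -1, "rx": 0, "ry": 0, "rz": 0, "gripper": -1}, {"tx": -1.9, "ty": 0, "tz": 0, "rx": 0, "ry": 0, "rz": 0, "gripper": -1}, {"tx": 0, "ty": 0, "tz": 0.7, "rx": 0, "ry": 0, "rz": 0, "gripper": -1}, {"tx": 0, "ty": 0, "tz": 0.3, "rx": 0, "ry": 0, "rz": 0, "gripper": -1}, {"tx": 0, "ty": 0, "tz": 0, "rx": 0, "ry": 0, "rz": 0, "gripper": -1}, {"tx": 0.6, "ty": 0, "tz": 0, "rx": 0, "ry": 0, "rz": 0, "gripper": -1}, {"tx": 1, "ty": 0, "tz": 0, "rx": 0, "ry": 0, "rz": 0, "gripper": -1}, {"tx": 1, "ty": 0, "tz": 0, "rx": 0, "ry": 0, "rz": 0, "gripper": -1}, {"tx": 1, "ty": 0, "tz": 0, "rx": 0, "ry": 0, "rz": 0, "gripper": -1}, {"tx": 0.3, "ty": 0, "tz": 0, "rx": 0, "ry": 0, "rz": 0, "gripper": -1}, {"tx": 0, "ty": 0, "tz": 0, "rx": 0, "ry": 0, "rz": 0, "gripper": -1}], squeeze=20)

```text
clock: 8.25
eef_pos: [522.7, 107.0, 44.2]
tcp_rot: [3.14, -0.001, 1.514]
contact_force: [-1.7, 1.7, 13.9]
opening: 0.003
```

```bash
python3 blue.py
```

```text
t 8.25 [522.7 107.   44.2] yaw 1.5142 F [-1.7  1.7 13.9]
cell: by 40.1 slope deg -1.0 z 29.8 bx (-31, 38) 3.7 n 4578
```

Emit:
move_arm(increments=[{"tx": 0, "ty": 0, "tz": -1, "rx": 0, "ry": 0, "rz": 0, "gripper": -1}, {"tx": -2, "ty": 0, "tz": 0, "rx": 0, "ry": 0, "rz": 0, "gripper": -1}, {"tx": 0, "ty": 0, "tz": 0.7, "rx": 0, "ry": 0, "rz": 0, "gripper": -1}, {"tx": 0, "ty": 0, "tz": 0.3, "rx": 0, "ry": 0, "rz": 0, "gripper": -1}, {"tx": 0, "ty": 0, "tz": 0, "rx": 0, "ry": 0, "rz": 0, "gripper": -1}, {"tx": 0.6, "ty": 0, "tz": 0, "rx": 0, "ry": 0, "rz": 0, "gripper": -1}, {"tx": 1, "ty": 0, "tz": 0, "rx": 0, "ry": 0, "rz": 0, "gripper": -1}, {"tx": 1, "ty": 0, "tz": 0, "rx": 0, "ry": 0, "rz": 0, "gripper": -1}, {"tx": 1, "ty": 0, "tz": 0, "rx": 0, "ry": 0, "rz": 0, "gripper": -1}, {"tx": 0.5, "ty": 0, "tz": 0, "rx": 0, "ry": 0, "rz": 0, "gripper": -1}, {"tx": 0, "ty": 0, "tz": 0, "rx": 0, "ry": 0, "rz": 0, "gripper": -1}], squeeze=20)

```text
clock: 9.4
eef_pos: [523.9, 128.4, 44.2]
tcp_rot: [3.14, -0.001, 1.514]
contact_force: [-1.6, 1.6, 14.4]
opening: -0.002
```

```bash
python3 blue.py
```

```text
t 9.4 [523.9 128.4  44.2] yaw 1.5142 F [-1.6  1.6 14.4]
cell: by 61.5 slope deg -1.0 z 29.9 bx (-30, 38) 4.1 n 4590
```

Emit:
move_arm(increments=[{"tx": 0, "ty": 0, "tz": -1, "rx": 0, "ry": 0, "rz": 0, "gripper": -1}, {"tx": -2, "ty": 0, "tz": 0, "rx": 0, "ry": 0, "rz": 0, "gripper": -1}, {"tx": 0, "ty": 0, "tz": 0.7, "rx": 0, "ry": 0, "rz": 0, "gripper": -1}, {"tx": 0, "ty": 0, "tz": 0.3, "rx": 0, "ry": 0, "rz": 0, "gripper": -1}, {"tx": 0, "ty": 0, "tz": 0, "rx": 0, "ry": 0, "rz": 0, "gripper": -1}, {"tx": 0.6, "ty": 0, "tz": 0, "rx": 0, "ry": 0, "rz": 0, "gripper": -1}, {"tx": 1, "ty": 0, "tz": 0, "rx": 0, "ry": 0, "rz": 0, "gripper": -1}, {"tx": 1, "ty": 0, "tz": 0, "rx": 0, "ry": 0, "rz": 0, "gripper": -1}, {"tx": 1, "ty": 0, "tz": 0, "rx": 0, "ry": 0, "rz": 0, "gripper": -1}, {"tx": 0.5, "ty": 0, "tz": 0, "rx": 0, "ry": 0, "rz": 0, "gripper": -1}, {"tx": 0, "ty": 0, "tz": 0, "rx": 0, "ry": 0, "rz": 0, "gripper": -1}], squeeze=20)

```text
clock: 10.55
eef_pos: [525.1, 149.4, 44.3]
tcp_rot: [3.14, -0.001, 1.514]
contact_force: [-2.3, 1.6, 14.2]
opening: 0.003
```

```bash
python3 blue.py
```

```text
t 10.55 [525.1 149.4  44.3] yaw 1.5141 F [-2.3  1.6 14.2]
cell: by 82.8 slope deg -1.0 z 29.9 bx (-30, 39) 4.6 n 4608
```

Emit:
move_arm(increments=[{"tx": 0, "ty": 0, "tz": -1, "rx": 0, "ry": 0, "rz": 0, "gripper": -1}, {"tx": -1.6, "ty": 0, "tz": 0, "rx": 0, "ry": 0, "rz": 0, "gripper": -1}, {"tx": 0, "ty": 0, "tz": 0.7, "rx": 0, "ry": 0, "rz": 0, "gripper": -1}, {"tx": 0, "ty": 0, "tz": 0.3, "rx": 0, "ry": 0, "rz": 0, "gripper": -1}, {"tx": 0, "ty": 0, "tz": 0, "rx": 0, "ry": 0, "rz": 0, "gripper": -1}, {"tx": 0.6, "ty": 0, "tz": 0, "rx": 0, "ry": 0, "rz": 0, "gripper": -1}, {"tx": 0.6, "ty": 0, "tz": 0, "rx": 0, "ry": 0, "rz": 0, "gripper": -1}, {"tx": 0, "ty": 0, "tz": 0, "rx": 0, "ry": 0, "rz": 0, "gripper": -1}, {"tx": 0, "ty": 0, "tz": -2, "rx": 0, "ry": 0, "rz": 0, "gripper": -1}, {"tx": -5, "ty": 0, "tz": -1, "rx": 0, "ry": 0, "rz": 0, "gripper": -1}, {"tx": 0, "ty": 0, "tz": 0, "rx": 0, "ry": 0, "rz": 0, "gripper": -1}, {"tx": 0, "ty": 0, "tz": 0, "rx": 0, "ry": 0, "rz": 0, "gripper": -1}], squeeze=20)

```text
clock: 11.8
eef_pos: [520.9, 93.8, 72.9]
tcp_rot: [-3.141, -0.0, 1.511]
contact_force: [-0.6, 0.3, -0.3]
opening: 0.001
```

```bash
python3 blue.py w4
```

```text
t 11.8 [520.9  93.8  72.9] yaw 1.5113 F [-0.6  0.3 -0.3]
cell: by 89.0 slope deg -1.0 z 29.8 bx (-30, 38) 4.4 n 6400
```

View pics/w4.png

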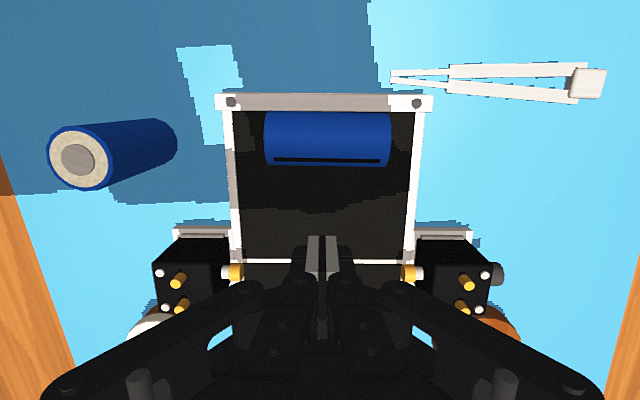

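The measured cell now lies against the stop rail: at (327,138) in the picture, by≈89 mm. Next I'll move over the waiting cell and check the line's offset in the same script.

Emit:
move_arm(increments=[{"tx": -4.4, "ty": -0.1, "tz": 0, "rx": 0, "ry": 0, "rz": 0, "gripper": -1}, {"tx": -4.4, "ty": -0.1, "tz": 0, "rx": 0, "ry": 0, "rz": 0, "gripper": -1}, {"tx": -4.4, "ty": 0, "tz": 0, "rx": 0, "ry": 0, "rz": 0, "gripper": -1}, {"tx": 0, "ty": 0, "tz": 0, "rx": 0, "ry": 0, "rz": 0, "gripper": -1}, {"tx": 0, "ty": 0, "tz": 0, "rx": 0, "ry": 0, "rz": 0, "gripper": -1}], squeeze=20)

```text
clock: 12.35
eef_pos: [511.5, -37.1, 72.7]
tcp_rot: [-3.141, -0.0, 1.512]
contact_force: [0.2, 0.6, -0.0]
opening: -0.001
```

```bash
cat >> blue.py <<'E'
    p=cv2.imread("pics/%s.png"%sys.argv[1]) if len(sys.argv)>1 else None
    if p is not None:
        # white line: bright, narrow, near bed y=0 on the rubber
        C=wcam(); m=r.camera_model("wrist"); g=p.min(2).astype(float)
        for bx in(-45,-40,40,45):
            ys=np.arange(-12,12.1,.25); b=-.058; o=np.array([517,57.8]); val=[]
            for y in ys:
                w=np.array([o[0]+bx*np.cos(b)-y*np.sin(b),o[1]+bx*np.sin(b)+y*np.cos(b),13.]); c=C[0].T@(w-C[1])
                uv=np.float32([[m["fx"]*c[0]/c[2]+m["cx"],m["fy"]*c[1]/c[2]+m["cy"]]]); val.append(cv2.remap(g.astype(np.float32),uv[:,0:1],uv[:,1:2],1)[0,0])
            val=np.array(val); k=val>(val.max()+np.median(val))/2; print("line bx",bx,"by",ys[k].mean().round(1),"width",k.sum()*.25,"peak",val.max())
E
python3 blue.py w5
```

```text
t 12.35 [511.5 -37.1  72.7] yaw 1.512 F [ 0.2  0.6 -0. ]
cell: by -87.8 slope deg -2.0 z 29.9 bx (-36, 32) -1.6 n 5326
line bx -45 by 1.1 width 3.0 peak 147.30078
line bx -40 by 1.1 width 3.0 peak 149.76172
line bx 40 by 0.8 width 3.25 peak 254.7539
line bx 45 by 0.8 width 3.25 peak 253.09277
```

View pics/w5.png

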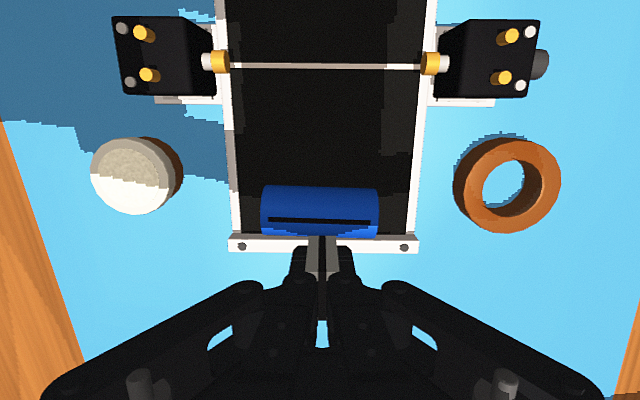

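The waiting cell is at (320,211) in the picture: by −87.8, tilted −2°. The line reads by≈+1 in my bed frame, so that's the target. I'll touch down and make the first stroke.

Emit:
move_arm(increments=[{"tx": -0.3, "ty": 0, "tz": 1, "rx": 0, "ry": 0, "rz": 0, "gripper": -1}, {"tx": 0, "ty": 0, "tz": 1.2, "rx": 0, "ry": 0, "rz": 0, "gripper": -1}, {"tx": 0, "ty": 0, "tz": 0.4, "rx": 0, "ry": 0, "rz": 0, "gripper": -1}, {"tx": 0, "ty": 0, "tz": 0.2, "rx": 0, "ry": 0, "rz": 0, "gripper": -1}, {"tx": 0, "ty": 0, "tz": 0, "rx": 0, "ry": 0, "rz": 0, "gripper": -1}], squeeze=20)

```text
clock: 12.9
eef_pos: [510.8, -39.5, 45.0]
tcp_rot: [-3.14, -0.0, 1.515]
contact_force: [-1.1, 0.5, 1.7]
opening: 0.0
```

Emit:
move_arm(increments=[{"tx": 0, "ty": 0, "tz": 0.07, "rx": 0, "ry": 0, "rz": 0, "gripper": -1}, {"tx": 0, "ty": 0, "tz": 0, "rx": 0, "ry": 0, "rz": 0, "gripper": -1}, {"tx": 0.6, "ty": 0, "tz": 0, "rx": 0, "ry": 0, "rz": 0, "gripper": -1}, {"tx": 1, "ty": 0, "tz": 0, "rx": 0, "ry": 0, "rz": 0, "gripper": -1}, {"tx": 1, "ty": 0, "tz": 0, "rx": 0, "ry": 0, "rz": 0, "gripper": -1}, {"tx": 1, "ty": 0, "tz": 0, "rx": 0, "ry": 0, "rz": 0, "gripper": -1}, {"tx": 0.5, "ty": 0, "tz": 0, "rx": 0, "ry": 0, "rz": 0, "gripper": -1}, {"tx": 0, "ty": 0, "tz": 0, "rx": 0, "ry": 0, "rz": 0, "gripper": -1}], squeeze=20)

```text
clock: 13.7
eef_pos: [513.9, 1.5, 44.5]
tcp_rot: [-3.141, -0.0, 1.515]
contact_force: [-0.2, -0.0, 0.1]
opening: -0.001
```

```bash
python3 blue.py
```

```text
t 13.7 [513.9   1.5  44.5] yaw 1.515 F [-0.2 -0.   0.1]
cell: by -67.3 slope deg -2.0 z 29.9 bx (-35, 33) -0.8 n 3733
```

Emit:
move_arm(increments=[{"tx": 0, "ty": 0, "tz": -1, "rx": 0, "ry": 0, "rz": 0, "gripper": -1}, {"tx": -2, "ty": 0, "tz": 0, "rx": 0, "ry": 0, "rz": 0, "gripper": -1}, {"tx": 0, "ty": 0, "tz": 0.7, "rx": 0, "ry": 0, "rz": 0, "gripper": -1}, {"tx": 0, "ty": 0, "tz": 0.32, "rx": 0, "ry": 0, "rz": 0, "gripper": -1}, {"tx": 0, "ty": 0, "tz": 0, "rx": 0, "ry": 0, "rz": 0, "gripper": -1}, {"tx": 0.6, "ty": 0, "tz": 0, "rx": 0, "ry": 0, "rz": 0, "gripper": -1}, {"tx": 1, "ty": 0, "tz": 0, "rx": 0, "ry": 0, "rz": 0, "gripper": -1}, {"tx": 1, "ty": 0, "tz": 0, "rx": 0, "ry": 0, "rz": 0, "gripper": -1}, {"tx": 0.9, "ty": 0, "tz": 0, "rx": 0, "ry": 0, "rz": 0, "gripper": -1}, {"tx": 0.3, "ty": 0, "tz": 0, "rx": 0, "ry": 0, "rz": 0, "gripper": -1}, {"tx": 0, "ty": 0, "tz": 0, "rx": 0, "ry": 0, "rz": 0, "gripper": -1}], squeeze=20)

```text
clock: 14.85
eef_pos: [515.4, 19.4, 44.6]
tcp_rot: [3.141, -0.0, 1.515]
contact_force: [2.6, -0.3, 4.1]
opening: -0.001
```

```bash
python3 blue.py
```

```text
t 14.85 [515.4  19.4  44.6] yaw 1.5147 F [ 2.6 -0.3  4.1]
cell: by 89.4 slope deg -1.0 z 30.2 bx (-30, 38) 4.2 n 2632
cell: by -48.0 slope deg -2.0 z 30.0 bx (-35, 34) -0.2 n 3429
```

Emit:
move_arm(increments=[{"tx": 0, "ty": 0, "tz": -1, "rx": 0, "ry": 0, "rz": 0, "gripper": -1}, {"tx": -2, "ty": 0, "tz": 0, "rx": 0, "ry": 0, "rz": 0, "gripper": -1}, {"tx": 0, "ty": 0, "tz": 0.7, "rx": 0, "ry": 0, "rz": 0, "gripper": -1}, {"tx": 0, "ty": 0, "tz": 0.32, "rx": 0, "ry": 0, "rz": 0, "gripper": -1}, {"tx": 0, "ty": 0, "tz": 0, "rx": 0, "ry": 0, "rz": 0, "gripper": -1}, {"tx": 0.6, "ty": 0, "tz": 0, "rx": 0, "ry": 0, "rz": 0, "gripper": -1}, {"tx": 1, "ty": 0, "tz": 0, "rx": 0, "ry": 0, "rz": 0, "gripper": -1}, {"tx": 1, "ty": 0, "tz": 0, "rx": 0, "ry": 0, "rz": 0, "gripper": -1}, {"tx": 1, "ty": 0, "tz": 0, "rx": 0, "ry": 0, "rz": 0, "gripper": -1}, {"tx": 0.4, "ty": 0, "tz": 0, "rx": 0, "ry": 0, "rz": 0, "gripper": -1}, {"tx": 0, "ty": 0, "tz": 0, "rx": 0, "ry": 0, "rz": 0, "gripper": -1}], squeeze=20)

```text
clock: 16.0
eef_pos: [516.8, 39.6, 44.5]
tcp_rot: [3.14, -0.0, 1.515]
contact_force: [2.0, 1.0, 5.6]
opening: 0.001
```

```bash
python3 blue.py
```

```text
t 16.0 [516.8  39.6  44.5] yaw 1.5146 F [2.  1.  5.6]
cell: by 89.3 slope deg -1.1 z 29.8 bx (-30, 37) 3.8 n 9250
cell: by -27.5 slope deg -2.0 z 29.9 bx (-34, 35) 0.5 n 3444
```

Emit:
move_arm(increments=[{"tx": 0, "ty": 0, "tz": -1, "rx": 0, "ry": 0, "rz": 0, "gripper": -1}, {"tx": -2, "ty": 0, "tz": 0, "rx": 0, "ry": 0, "rz": 0, "gripper": -1}, {"tx": 0, "ty": 0, "tz": 0.7, "rx": 0, "ry": 0, "rz": 0, "gripper": -1}, {"tx": 0, "ty": 0, "tz": 0.32, "rx": 0, "ry": 0, "rz": 0, "gripper": -1}, {"tx": 0, "ty": 0, "tz": 0, "rx": 0, "ry": 0, "rz": 0, "gripper": -1}, {"tx": 0.6, "ty": 0, "tz": 0, "rx": 0, "ry": 0, "rz": 0, "gripper": -1}, {"tx": 1, "ty": 0, "tz": 0, "rx": 0, "ry": 0, "rz": 0, "gripper": -1}, {"tx": 1, "ty": 0, "tz": 0, "rx": 0, "ry": 0, "rz": 0, "gripper": -1}, {"tx": 0.7, "ty": 0, "tz": 0, "rx": 0, "ry": 0, "rz": 0, "gripper": -1}, {"tx": 0.3, "ty": 0, "tz": 0, "rx": 0, "ry": 0, "rz": 0, "gripper": -1}, {"tx": 0, "ty": 0, "tz": 0, "rx": 0, "ry": 0, "rz": 0, "gripper": -1}], squeeze=20)

```text
clock: 17.15
eef_pos: [517.7, 55.9, 44.7]
tcp_rot: [3.14, -0.0, 1.514]
contact_force: [-0.2, 0.8, 10.6]
opening: -0.0
```

```bash
python3 blue.py
```

```text
t 17.15 [517.7  55.9  44.7] yaw 1.5142 F [-0.2  0.8 10.6]
cell: by 89.1 slope deg -1.0 z 29.8 bx (-30, 38) 4.4 n 10809
cell: by -9.0 slope deg -2.0 z 29.9 bx (-33, 35) 1.3 n 4923
```

Ten more millimetres to go: a 20 mm finger stroke, a pause, then straight up.

Emit:
move_arm(increments=[{"tx": 0, "ty": 0, "tz": -1, "rx": 0, "ry": 0, "rz": 0, "gripper": -1}, {"tx": -1.6, "ty": 0, "tz": 0, "rx": 0, "ry": 0, "rz": 0, "gripper": -1}, {"tx": 0, "ty": 0, "tz": 0.7, "rx": 0, "ry": 0, "rz": 0, "gripper": -1}, {"tx": 0, "ty": 0, "tz": 0.32, "rx": 0, "ry": 0, "rz": 0, "gripper": -1}, {"tx": 0, "ty": 0, "tz": 0, "rx": 0, "ry": 0, "rz": 0, "gripper": -1}, {"tx": 0.5, "ty": 0, "tz": 0, "rx": 0, "ry": 0, "rz": 0, "gripper": -1}, {"tx": 0.6, "ty": 0, "tz": 0, "rx": 0, "ry": 0, "rz": 0, "gripper": -1}, {"tx": 0.5, "ty": 0, "tz": 0, "rx": 0, "ry": 0, "rz": 0, "gripper": -1}, {"tx": 0.3, "ty": 0, "tz": 0, "rx": 0, "ry": 0, "rz": 0, "gripper": -1}, {"tx": 0, "ty": 0, "tz": 0, "rx": 0, "ry": 0, "rz": 0, "gripper": -1}, {"tx": 0, "ty": 0, "tz": 0, "rx": 0, "ry": 0, "rz": 0, "gripper": -1}], squeeze=20)

```text
clock: 18.3
eef_pos: [517.6, 58.7, 44.7]
tcp_rot: [3.141, -0.001, 1.514]
contact_force: [-2.8, 1.6, 17.2]
opening: -0.002
```

```bash
python3 blue.py
```

```text
t 18.3 [517.6  58.7  44.7] yaw 1.5138 F [-2.8  1.6 17.2]
cell: by 89.1 slope deg -1.1 z 29.8 bx (-30, 38) 4.3 n 10627
cell: by 1.0 slope deg -2.0 z 29.9 bx (-32, 36) 1.6 n 5855
```

At by 1.0, which is the line itself. I'll lift off and back away for the final check.

Emit:
move_arm(increments=[{"tx": 0, "ty": 0, "tz": -0.3, "rx": 0, "ry": 0, "rz": 0, "gripper": -1}, {"tx": 0, "ty": 0, "tz": -2, "rx": 0, "ry": 0, "rz": 0, "gripper": -1}, {"tx": 0, "ty": 0, "tz": -4, "rx": 0, "ry": 0, "rz": 0, "gripper": -1}, {"tx": -4, "ty": 0, "tz": -1, "rx": 0, "ry": 0, "rz": 0, "gripper": -1}, {"tx": -4, "ty": 0, "tz": 0, "rx": 0, "ry": 0, "rz": 0, "gripper": -1}, {"tx": 0, "ty": 0, "tz": 0, "rx": 0, "ry": 0, "rz": 0, "gripper": -1}, {"tx": 0, "ty": 0, "tz": 0, "rx": 0, "ry": 0, "rz": 0, "gripper": -1}], squeeze=20)

```text
clock: 19.05
eef_pos: [512.1, -22.3, 116.4]
tcp_rot: [-3.14, -0.0, 1.512]
contact_force: [0.6, 0.6, 0.1]
opening: -0.001
```

```bash
python3 blue.py w6
```

```text
t 19.05 [512.1 -22.3 116.4] yaw 1.5116 F [0.6 0.6 0.1]
cell: by 1.0 slope deg -2.0 z 29.8 bx (-33, 35) 1.2 n 4717
line bx -45 by 0.9 width 3.0 peak 129.625
line bx -40 by 0.9 width 3.0 peak 131.6914
line bx 40 by 3.9 width 4.5 peak 26.25
line bx 45 by 0.4 width 3.0 peak 251.02344
```

View pics/w6.png

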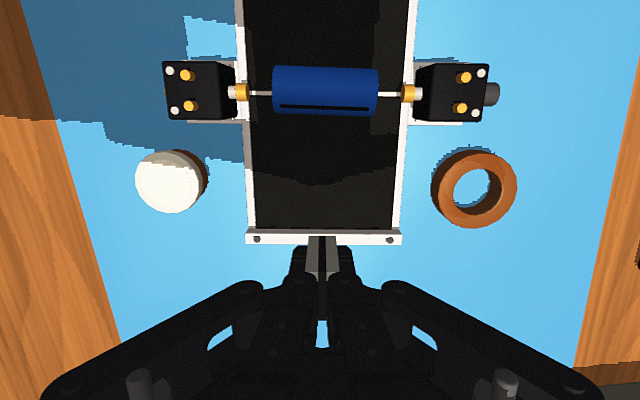

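The cell lies on the line: centred at (325,91), with the contact tips at 248 and 400. Nothing else has moved. Handing in.

```bash
python3 -c "
from rig import r; print(r.sign_off())"
```

```text
the job is handed in; nothing more can be done
None
```

Both cells are where the task asked, and the job was handed in at about 19 s of the 72 s limit; sign-off gives no verdict. I shut the gripper and rolled both cells by dragging their tops with the fingertips in short strokes, without gripping or lifting them.

My last checks, taken with the wrist camera's depth:

| Cell | Across the bed | Along the line | Angle | Axis height |
|---|---|---|---|---|
| Waiting cell | on the line (+1.0 mm, line seen at 0.4–0.9 mm) | 1–2 mm off the middle | about 2° | 30 mm |
| Measured cell | 89 mm (about 90 is touching the stop rail) | 4 mm off the middle | about 1° | 30 mm |

- **At hand-in:** the tool was clear and the contact force was about zero. The waiting cell read the same before and after the tool lifted off. The measured cell was out of view in the final picture, so its numbers are from just before that.
- **Other things on the bench:** I checked these only by eye in the pictures. The ones in view had not been touched.
- **Faulty readings:** one of the four line samples in the final check landed in shadow (peak 26, reading 3.9 mm), so I left it out. The networks also misplaced the line and the waiting cell in one view, so I used the colour and depth fit for the cells instead.
- **Calls rejected:** my first moves were refused until every row had all seven numbers. The arm did not move on those.

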